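Raise an inspection flap to the set pointer with a flat lifter

ROBOT

A 7-joint arm with a two-finger parallel gripper is mounted at the origin on a cart in front of the work surface, level with it; the furniture and walls round the work are solid. World frame = base frame: x ahead of the robot, y to its left, z up, the work surface at z = 0. Lengths are in m, angles in rad, forces in N, time in s.
With the tool pointing down it reaches from about 0.35 to 0.9 m from the base axis. Payload 8.1 kg.
Tool frame: the origin (TCP) lies at the very end of the fingers, on their centre line; the grasp point (between the pads) lies arm.grip_point_offset behind it (arm.grip_point_offset is the distance from the TCP to the grasp point, in m); z points along the fingers, y is the line along which they close (so a half turn about z gives the same grasp; the last joint's range is limited). The gripper opens to 92 mm and grips with 3 to 60 N. Pads are 19 mm wide; open, the fingers measure 130 mm over their backs; the gripper's body (75 mm by 190 mm) begins 47 mm behind the grasp point.
Start: joints at [1.244, 0.434, 0.025, 1.573, -0.012, 1.134, -0.075], TCP at [0.139, -0.609, 0.227] pointing down, gripper open.
Joint ranges: [-2.62, 2.62], [-0.44, 2.09], [-1.27, 1.32], [0.08, 2.57], [-1.32, 4.46], [0.12, 2], [-2.74, 2.74]. Speed limits (rad/s): [2.22, 2.22, 3.01, 3.01, 3.14, 3.14, 3.14].

INTERFACE

Orientations are given as a rotation vector (axis times angle).
In Python, from cell import arm gives the robot as it stands. The module is installed in compiled form; this text tells all that it offers.
- The arm moves only by the shell command python3 -m creep 'ROWS' [OPENING] [FORCE]. ROWS is JSON, a list of rows, each a list of 6 numbers: the shift along the tool's x, y, z scaled (see below), then the turn, a rotation vector about the tool's x, y, z scaled (see below). A call has 1 to 20 rows; each row shifts and turns the commanded pose from where the row before left it, along the tool's axes as they then stand; what a row does not reach is not made up. The controller multiplies each number of a shift by 0.4 m and each number of a turn by 120 degrees. A row lasts 1/12 s, in which the tool goes at most 41.7 mm and 7.16 degrees, less where a joint would pass 70% of its speed; a pose out of reach is approached as far as the arm can. A call with a number of a shift or a turn outside -1 to 1 is refused whole. A call with a gripper value outside its range is refused whole. OPENING is the closure, from -1 (fully open) to 1 (shut), set as the call begins (- or left out, the last holds). The fingers move at their own pace and stop on an object; FORCE is the grip in N (left out, the last holds). Time passes only in rows, so rows that do not move let the fingers close. It gives the time, the measured TCP pose, the force, the opening and the grip force at its end, in the units of the state.
- arm.observe(): the state, without advancing time (a new reading comes with each control period).
- arm.get_image(name): name is "side" or "top"; returns a dict with "frame" (480x640x3 uint8, red, green, blue), "intrinsics" (3x3 intrinsics, pixels), "rvec" (rotation vector, rad) and "tvec" (3), from world to camera coordinates, as OpenCV has them. Camera axes: x right, y down, z forward; pixel columns grow to the right and rows downward; lengths in m; the calibration is good to about 2 mm. A picture is of the moment at which its call begins. There is no depth.
- arm.sign_off(): hands the job in; it is judged then, once.
The state is a dict: "clock": time; "joints": joint angles; "dq": joint speeds; "joint_efforts": joint torques, N m; "position": TCP position; "ee_rot": TCP orientation; "force": force on the tool from outside, world axes, zero at the start; "ft_torque": the same for the moment, N m; "width": opening from 0.0 (shut) to 1.0 (fully open); "gripper_force": force on a finger pad.
Only numpy, scipy, OpenCV 4.12 (cv2) and the standard library are available. Lean on these libraries where they do the work, as an engineer would, in place of code of your own. Each camera call takes 0.05 s, during which the arm holds its last target. There are 200 camera calls.

TASK

Pick up the flat lifter by its handle, slide its blade through the slot under the front edge of the inspection box's closed flap, and with the blade swing the flap up until it stands at the angle set by the pointer beside it. Finish while holding the flap there on the lifter: the flap falls shut by itself, so nothing is let go or put down. Touch the box and flap only with the lifter, and leave the pointer and the things lying around where they are.

Things in the scene. Friction and masses are not known exactly. Their poses are not given: they have to be found in the camera images.
- lifter: Flat lifter, a spatula-like loose tool 206 mm long, 0.11 to 0.22 kg. Origin: underside at the grip point (on the table when lying); x along the tool to the blade's end, z up. Black handle 22 wide, 28 high (z 0 to 28), x -76 to 30; steel neck under 27 wide; steel blade x 44 to 130, 50 wide, 3 thick (z 0 to 3). Centre of mass at x = 24.
- lifter_tip (a point): Middle of the blade's front end, half way up its 3 mm thickness; 130 mm ahead (x) of the lifter's origin, same axes.
- gauge_box: Grey inspection box fixed to the table, 130 x 130, side walls 52 high. Origin: middle of the underside; x from the low front wall (x = -65, nearest the robot) to the hinge side, y left, z up. The front wall is 38 high with its rolled edge, so a slot 124 wide and 14 high is open below the closed flap (underside z = 52). Inside it is empty above z = 20.
- flap: Aluminium flap on the box, 135 long, 124 wide, 3 thick, 0.10 to 0.19 kg, no handle, closed at the start. Origin on the hinge axis, at (60, 0, 52) mm of the box; axes as the box's when closed; underside z = 0. Opening turns it about y: the front edge (x = -135) swings up and back, at most 1.35 rad. Its angle is the tilt of its z axis. It falls shut unless held.
- flap_edge (a point): Middle of the flap's front edge, on the underside, 135 mm from the hinge axis (10 mm in front of the box's front wall when closed); axes of the flap.
- pointer: Dark steel pointer bar, 135 long, 9 high, 8 wide, pivoted on the flap's hinge line outside the box's left wall (y = 86 mm of the box), beside a sector with tick marks; stiff, set 0.45 to 0.85 rad above level. Origin on the hinge axis, axes as the flap's: with the flap at the set angle both have the same orientation.
- pointer_tip (a point): Tip of the pointer, 135 mm from the hinge axis (at x = -135 mm of the pointer).
- terminal_press: Big fixed press at the back middle of the table; not part of the job, keep clear. Its housing spans world x 0.57 and beyond, y -0.29 to 0.14, up to 0.6 m high, and overhangs the table from z = 0.22 up, and its open guard reaches forward to x = 0.47 at y -0.05 to 0.01, z 0.22 to 0.28, so the gripper must pass in front of it.
- terminal_bin: Bystander: clear open bin of terminals, 122 x 157 x 72, loose. Origin at the middle of its underside.
- side_cutters: Bystander: side cutters with red handles, 144 x 55 x 13, loose, lying. Origin about the middle of the underside.
- tape_roll: Bystander: roll of tape at the far left, 68 across, 19 high, loose, lying flat. Origin in the middle of its underside.

How it is judged:
On the way, in this order (a step that is already met when the one before it is completed fails the run):
1. The lifter is gripped and off the table (height (world z) of lifter above 0.03 m and contact force between the fingers and lifter above 1 N), for 0.2 s.
2. The blade is at least 15 mm under the flap, which is still nearly closed (x of lifter_tip in the frame of flap_edge above 0.015 m and z of lifter_tip in the frame of flap_edge below 0.004 m and y of lifter_tip in the frame of gauge_box between -0.06 and 0.06 m and z of lifter_tip in the frame of gauge_box above 0.034 m and angle between flap's own z axis and vertical below 0.3 rad), for 0.1 s.
At the end, for the whole second after the job is handed in: The flap is within 0.07 rad of the pointer, at rest (under 0.15 rad/s), resting on the lifter (over 0.2 N) gripped in the fingers, blade tip over 60 mm above the box's underside; fingers and arm are clear of box and flap; the pointer tip is within 10 mm of its start (angle between the x axis of flap and the x axis of pointer, either way round below 0.07 rad and angular speed of flap below 0.15 rad/s and contact force between lifter and flap above 0.2 N and contact force between the fingers and lifter above 1 N and z of lifter_tip in the frame of gauge_box above 0.06 m and contact force between each of the fingers, the arm and gauge_box below 0.2 N and distance of pointer_tip from where it was at the start of the episode below 0.01 m); the arm keeps its last pose, push and grip.
It fails at once if Fingers or arm touch the box, its flap or its pointer (contact force between any of the fingers, the arm and gauge_box above 1 N).
It fails at once if The lifter strikes or presses the box harder than 25 N (contact force between lifter and gauge_box above 25 N).
It fails at once if The pointer is moved (distance of pointer_tip from where it was at the start of the episode above 0.01 m).
It fails at once if A bystander is moved more than 40 mm (distance of any of terminal_bin, side_cutters, tape_roll from where it was at the start of the episode above 0.04 m).
It also fails if it takes over 51 s, if anything falls off the work surface, if the arm or the gripper's body presses on something with over 40 N, if the wrist force passes 120 N, or if a joint passes its speed limit or range.

## Working session

There is one attempt and no reset: what is moved stays moved. The work goes in short steps, Python scripts to look and compute and a shell command to move; the robot and the scene stay as the last step left them, time stands still between calls to the robot, and variables do not carry over. Pictures are saved under pics/ and viewed, at most 10 in all, crops included, and the job is handed in when it is done.

```bash
mkdir -p pics; cat > h.py <<'E'
import numpy as np, cv2
from cell import arm
from scipy.spatial.transform import Rotation as R
def snap(n):
    d=arm.get_image(n); return d
def save(d,f): cv2.imwrite(f,d["frame"][:,:,::-1])
def P(d):
    return d["intrinsics"]@np.c_[cv2.Rodrigues(np.array(d["rvec"],float))[0],np.array(d["tvec"],float).reshape(3)]
def proj(d,X):
    q=P(d)@np.append(X,1); return q[:2]/q[2]
def onz(d,uv,z):
    M=P(d); A=np.c_[M[:,0],M[:,1],M[:,2]*z+M[:,3]]
    q=np.linalg.inv(A)@[uv[0],uv[1],1]; return q[:2]/q[2]
def tri(d1,u1,d2,u2):
    q=cv2.triangulatePoints(P(d1),P(d2),np.array(u1,float).reshape(2,1),np.array(u2,float).reshape(2,1)).ravel(); return q[:3]/q[3]
E
python3 - <<'E'
from h import *
import pickle
ds={}
for n in("side","top"):
    ds[n]=snap(n); save(ds[n],f"pics/{n}0.png")
    M=cv2.Rodrigues(np.array(ds[n]["rvec"],float))[0]; print(n,-M.T@np.array(ds[n]["tvec"]).ravel(),M[2])
pickle.dump(ds,open("d0.pkl","wb"))
o=arm.observe(); print(o, arm.grip_point_offset); print(R.from_rotvec(o["ee_rot"]).as_matrix().round(3))
E
```

```text
side [-0.05681836  0.89701077  1.01119092] [ 0.44938455 -0.63433613 -0.62902401]
top [ 0.38282686 -0.04023991  1.47969341] [ 0.14167483  0.006179   -0.98989397]
{'clock': 0.1, 'joints': array([ 1.24436132,  0.43511284,  0.02497819,  1.57398585, -0.01157741,
        1.13404457, -0.07508644]), 'dq': array([ 0.0001933 , -0.00117282,  0.00085945, -0.00038752, -0.00057066,
       -0.00046906, -0.00040196]), 'joint_efforts': array([ 2.83737201e-03, -6.69131541e+01,  9.88288634e-01, -3.15148330e+01,
       -6.03514141e-02,  3.74320219e-02,  7.22217123e-05]), 'position': array([ 0.13856688, -0.60897092,  0.22605651]), 'ee_rot': array([-3.12058276e+00, -3.50633972e-01,  4.78095711e-04]), 'force': array([-0.01260482, -0.10470375, -0.47266594]), 'ft_torque': array([ 0.01178754,  0.01298186, -0.01002415]), 'gripper_force': 0.0, 'width': 0.999450180784542} 0.0188
[[ 0.975  0.222 -0.   ]
 [ 0.222 -0.975  0.001]
 [-0.    -0.001 -1.   ]]
```

View pics/side0.png

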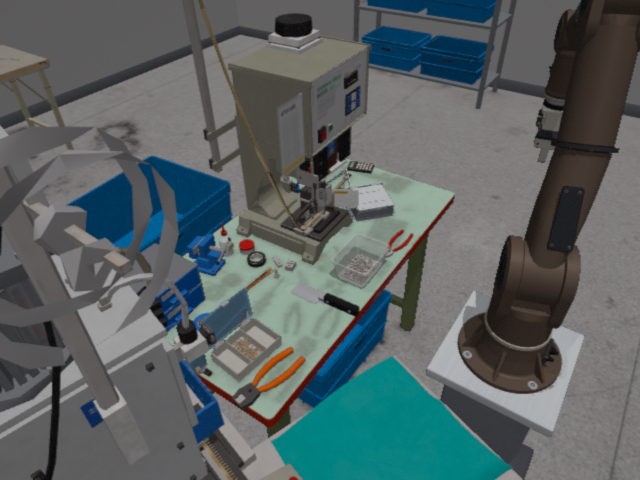

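View pics/top0.png

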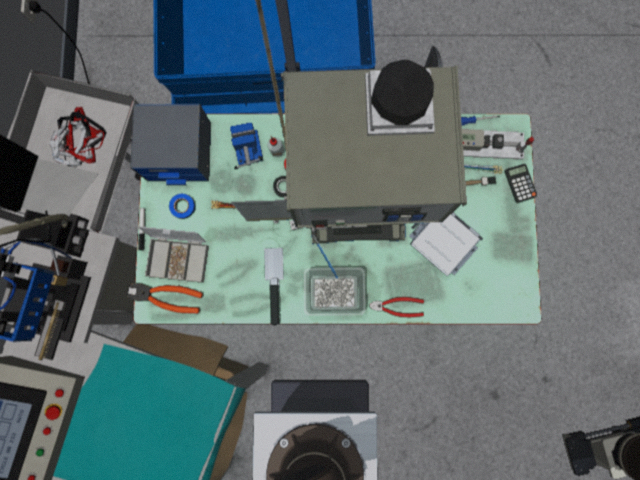

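The lifter is at about (275,285) in the top view and (330,298) in the side view. The grey box is at about (446,245) top and (372,200) side. I'll enlarge both.

```bash
python3 - <<'E'
from h import *
import pickle
ds=pickle.load(open("d0.pkl","rb"))
def crop(n,x0,y0,w,h,s): return cv2.resize(ds[n]["frame"][y0:y0+h,x0:x0+w,::-1],None,fx=s,fy=s,interpolation=cv2.INTER_CUBIC)
a=crop("top",400,200,100,84,7)
cv2.imwrite("pics/boxtop.png",a)
b=crop("side",330,165,80,60,10); cv2.imwrite("pics/boxside.png",b)
c=np.hstack([crop("top",250,235,50,100,6),crop("side",285,270,80,60,6).copy() if 0 else cv2.copyMakeBorder(crop("side",285,270,80,60,6),0,240,0,0,cv2.BORDER_CONSTANT)])
cv2.imwrite("pics/lift.png",c); print(c.shape)
E
```

```text
(600, 780, 3)
```

View pics/boxtop.png

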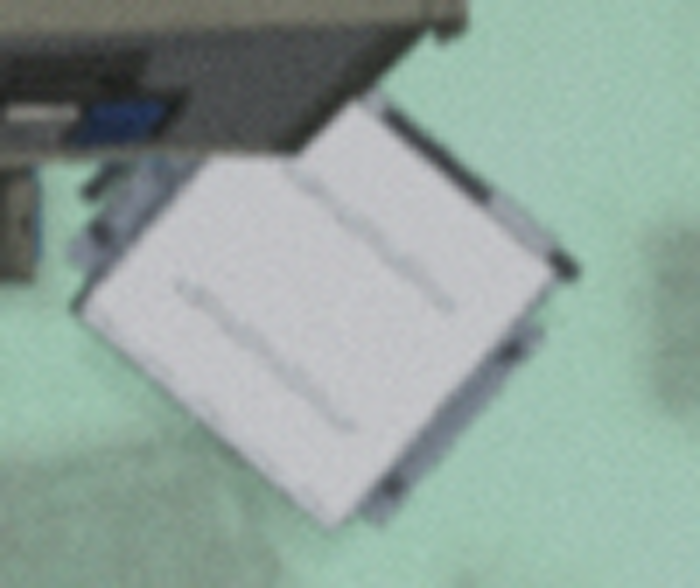

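View pics/boxside.png

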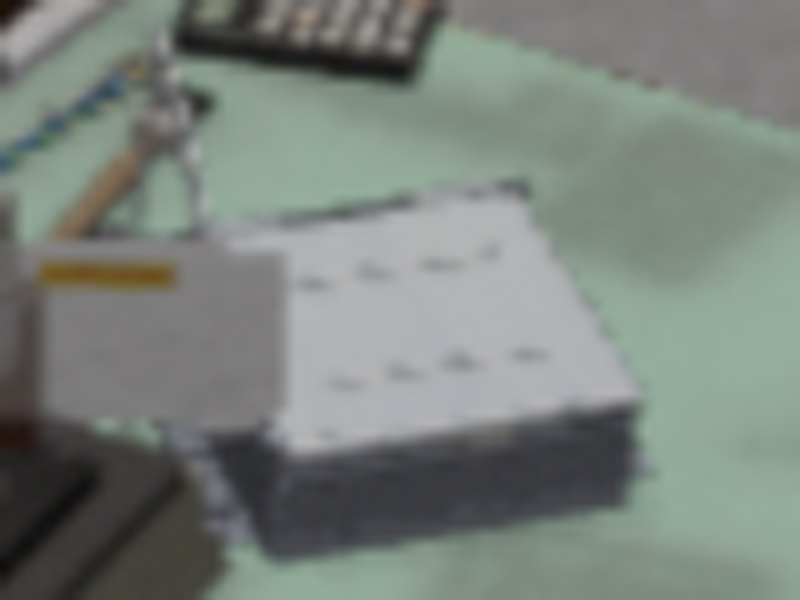

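View pics/lift.png

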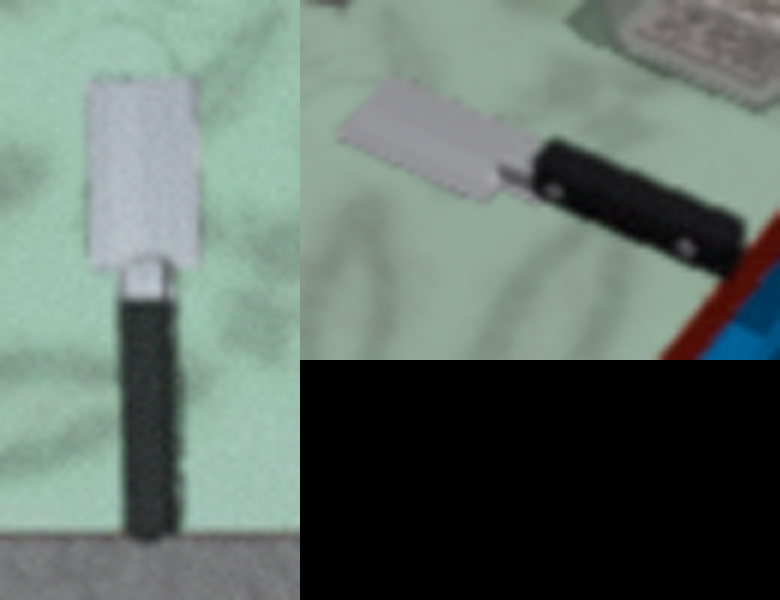

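The top crop shows the flap corners at (80,310), (330,525) and (555,275), with the hinge on the upper-right edge. In the side crop the front edge runs (280,455)–(640,400), and the right hinge corner is at (525,190). The lifter lies nearly along world x with its handle towards the robot. The pointer isn't clearly seen yet.

```bash
cat >> h.py <<'E'
def Tm(x,y,z,yaw):
    T=np.eye(4); T[:3,:3]=R.from_euler('z',yaw).as_matrix(); T[:3,3]=x,y,z; return T
E
python3 - <<'E'
from h import *
import pickle
from scipy.optimize import least_squares
ds=pickle.load(open("d0.pkl","rb")); t,s=ds["top"],ds["side"]
ct=lambda u,v:(400+(u+.5)/7-.5,200+(v+.5)/7-.5)
cs=lambda u,v:(330+(u+.5)/10-.5,165+(v+.5)/10-.5)
TL,TR,TH=ct(80,310),ct(330,525),ct(555,275); SL,SR,SH=cs(280,455),cs(640,400),cs(525,190)
for n,a,b in(("FL",TL,SL),("FR",TR,SR),("HR",TH,SH)): print(n,tri(t,a,s,b).round(4))
# model: flap top at z .055, corners box frame
C={'FL':(-.075,.062,.055),'FR':(-.075,-.062,.055),'HR':(.06,-.062,.055)}
def f(p):
    T=Tm(p[0],p[1],p[3],p[2]); r=[]
    for n,a,b in(("FL",TL,SL),("FR",TR,SR),("HR",TH,SH)):
        X=(T@np.append(C[n],1))[:3]; r+=list(proj(t,X)-a)+list(proj(s,X)-b)
    return r
q=least_squares(f,[.45,-.3,-.7,0]); print(q.x,np.round(q.fun,1))
T=Tm(*q.x[:2],0,q.x[2]); np.save("box.npy",T)
print("hinge line/pointer tip")
for al in(0,.45,.65,.85):
    for d in (0,.135):
        X=(T@[.06-d*np.cos(al),.086,.052+d*np.sin(al),1])[:3]; print(al,d,X.round(3),proj(t,X).round(1),proj(s,X).round(1))
# lifter
lt=lambda u,v:(250+(u+.5)/6-.5,235+(v+.5)/6-.5); ls=lambda u,v:(285+(u-300+.5)/6-.5,270+(v+.5)/6-.5)
for n,a,z in(("bladeL",lt(88,80),.003),("bladeR",lt(196,80),.003),("bladeRb",lt(200,268),.003),("bladeLb",lt(90,268),.003),("hf",lt(146,300),.028),("hb",lt(150,536),.028)): print(n,onz(t,a,z).round(4))
for n,a,z in(("sbladeR",ls(392,78),.003),("sbladeL",ls(340,132),.003),("sLb",ls(484,200),.003)): print(n,onz(s,a,z).round(4))
print("tri bladeL",tri(t,lt(88,80),s,ls(340,132)),"handle top back", tri(t,lt(150,536),s,ls(735,225)))
print("bin corners",[onz(t,p,.072).round(3) for p in((307,268),(366,268),(366,311),(307,311))], "cutter",[onz(t,p,.01).round(3) for p in((372,305),(424,300),(420,315))])
E
```

```text
FL [ 0.5873 -0.2474  0.0542]
FR [ 0.505  -0.3391  0.0536]
HR [ 0.5969 -0.4245  0.0586]
[ 5.99253264e-01 -3.42981432e-01 -7.55521363e-01 -2.90355241e-04] [-0.8 -0.9  0.9  0.1 -0.9  1.   0.5  0.4  1.5 -0.9 -0.6 -0. ]
hinge line/pointer tip
0 0 [ 0.702 -0.322  0.052] [437.7 200.1] [341.2 189.8]
0 0.135 [ 0.604 -0.229  0.052] [403.2 236.9] [351.4 211.9]
0.45 0 [ 0.702 -0.322  0.052] [437.7 200.1] [341.2 189.8]
0.45 0.135 [ 0.613 -0.238  0.111] [409.9 229.4] [350.7 195. ]
0.65 0 [ 0.702 -0.322  0.052] [437.7 200.1] [341.2 189.8]
0.65 0.135 [ 0.624 -0.248  0.134] [415.  223.8] [349.7 186.7]
0.85 0 [ 0.702 -0.322  0.052] [437.7 200.1] [341.2 189.8]
0.85 0.135 [ 0.637 -0.26   0.153] [421.3 217. ] [348.4 178.6]
bladeL [0.5808 0.14  ]
bladeR [0.5809 0.0914]
bladeRb [0.4962 0.0885]
bladeLb [0.4962 0.1376]
hf [0.4803 0.1098]
hb [0.378  0.1065]
sbladeR [0.5824 0.0941]
sbladeL [0.5817 0.1374]
sLb [0.4988 0.1359]
tri bladeL [0.58026429 0.1395325  0.00566189] handle top back [0.37908545 0.10678022 0.03068577]
bin corners [array([0.52 , 0.021]), array([ 0.52, -0.13]), array([ 0.411, -0.129]), array([0.411, 0.02 ])] cutter [array([ 0.428, -0.149]), array([ 0.441, -0.286]), array([ 0.402, -0.275])]
```

Box origin is at about (0.599,-0.343) with yaw -0.756 rad. The lifter origin is at about (0.451,0.110) with yaw 0.03. The pointer will be measured later. First I turn the gripper in line with the lifter. I'll grasp slightly to its left so the gripper body clears the bin.

```bash
cat >> h.py <<'E'
def go(target,n=None,step=.03):
    o=arm.observe(); M=R.from_rotvec(o["ee_rot"]).as_matrix()
    d=M.T@(np.array(target)-o["position"]); n=n or int(np.ceil(np.linalg.norm(d)/step))
    print("n",n,"row",(d/n/.4).round(4),"total",(d/.4).round(4))
def st():
    o=arm.observe(); M=R.from_rotvec(o["ee_rot"]).as_matrix()
    print(round(o["clock"],2),o["position"].round(4),"yaw",np.arctan2(M[1,0],M[0,0]).round(4),"z",M[:,2].round(3),"F",o["force"].round(1),"w",round(o["width"],3),"g",round(o["gripper_force"],1)," q",o["joints"].round(2))
E
python3 -m creep '[[0,0,0,0,0,0.0306],[0,0,0,0,0,0.0306],[0,0,0,0,0,0.0306]]' -1; python3 -c "
from h import *
st(); go([.451,.132,.17],n=30)"
```

```text
clock: 0.35
position: [0.1385, -0.6091, 0.2263]
ee_rot: [-3.14, -0.044, 0.0]
force: [-0.4, 0.8, -0.4]
width: 1.0
gripper_force: 0.0
0.35 [ 0.1385 -0.6091  0.2263] yaw 0.0283 z [-0.     0.001 -1.   ] F [-0.4  0.8 -0.4] w 1.0 g 0.0  q [ 1.21  0.43  0.07  1.58 -0.03  1.13 -0.25]
n 30 row [ 0.0278 -0.061   0.0047] total [ 0.8333 -1.8299  0.1421]
```

```bash
python3 -m creep '[[0.028,-0.061,0.005,0,0,0],[0.028,-0.061,0.005,0,0,0],[0.028,-0.061,0.005,0,0,0],[0.028,-0.061,0.005,0,0,0],[0.028,-0.061,0.005,0,0,0],[0.028,-0.061,0.005,0,0,0],[0.028,-0.061,0.005,0,0,0],[0.028,-0.061,0.005,0,0,0],[0.028,-0.061,0.005,0,0,0],[0.028,-0.061,0.005,0,0,0],[0.028,-0.061,0.005,0,0,0],[0.028,-0.061,0.005,0,0,0],[0.028,-0.061,0.005,0,0,0],[0.028,-0.061,0.005,0,0,0],[0.028,-0.061,0.005,0,0,0]]'; python3 -c "
from h import *
st(); go([.451,.132,.17],n=15)"
```

```text
clock: 1.6
position: [0.2951, -0.237, 0.1966]
ee_rot: [3.141, 0.049, -0.0]
force: [0.9, -0.4, -0.1]
width: 1.001
gripper_force: 0.0
1.6 [ 0.2951 -0.237   0.1966] yaw 0.0314 z [-0. -0. -1.] F [ 0.9 -0.4 -0.1] w 1.001 g 0.0  q [ 0.71  0.08 -0.19  2.15  0.02  0.92 -1.03]
n 15 row [ 0.0279 -0.0607  0.0044] total [ 0.4184 -0.9098  0.0663]
```

```bash
python3 -m creep '[[0.018,-0.061,0.004,0,0,0],[0.018,-0.061,0.004,0,0,0],[0.018,-0.061,0.004,0,0,0],[0.018,-0.061,0.004,0,0,0],[0.018,-0.061,0.004,0,0,0],[0.018,-0.061,0.004,0,0,0],[0.018,-0.061,0.004,0,0,0],[0.018,-0.061,0.004,0,0,0],[0.018,-0.061,0.004,0,0,0],[0.018,-0.061,0.004,0,0,0],[0.018,-0.061,0.004,0,0,0],[0.018,-0.061,0.004,0,0,0],[0.018,-0.061,0.004,0,0,0],[0.018,-0.061,0.004,0,0,0],[0.04,-0.056,0.008,0,0,0],[0.06,0,0,0,0,0],[0.06,0,0,0,0,0]]'; python3 -c "
from h import *
st(); go([.451,.132,.004],n=8)"
```

```text
clock: 3.02
position: [0.4485, 0.1323, 0.1709]
ee_rot: [-3.141, -0.055, 0.001]
force: [-0.9, -1.1, 0.6]
width: 1.001
gripper_force: 0.0
3.02 [0.4485 0.1323 0.1709] yaw 0.035 z [-0.001  0.    -1.   ] F [-0.9 -1.1  0.6] w 1.001 g 0.0  q [ 0.06  0.3  -0.56  1.98  0.2   0.92 -2.14]
n 8 row [0.0008 0.0001 0.0521] total [0.0064 0.001  0.4171]
```

```bash
python3 -m creep '[[0.001,0,0.052,0,0,0],[0.001,0,0.052,0,0,0],[0.001,0,0.052,0,0,0],[0.001,0,0.052,0,0,0],[0.001,0,0.052,0,0,0],[0.001,0,0.052,0,0,0],[0,0,0.052,0,0,0],[0,0,0.026,0,0,0],[0,0,0.026,0,0,0],[0,0,0,0,0,0]]'; python3 -c "
from h import *
st(); d=snap('side'); save(d,'pics/pre.png')
c=d['frame'][250:340,270:390,::-1]; cv2.imwrite('pics/pre_c.png',cv2.resize(c,None,fx=6,fy=6,interpolation=cv2.INTER_CUBIC))"
```

```text
clock: 3.85
position: [0.45, 0.1305, 0.0033]
ee_rot: [3.14, 0.05, -0.003]
force: [-0.3, -0.1, -1.0]
width: 1.002
gripper_force: 0.0
3.85 [0.45   0.1305 0.0033] yaw 0.0316 z [-0.002 -0.001 -1.   ] F [-0.3 -0.1 -1. ] w 1.002 g 0.0  q [-0.08  0.56 -0.42  2.14  0.43  0.53 -2.36]
```

View pics/pre_c.png

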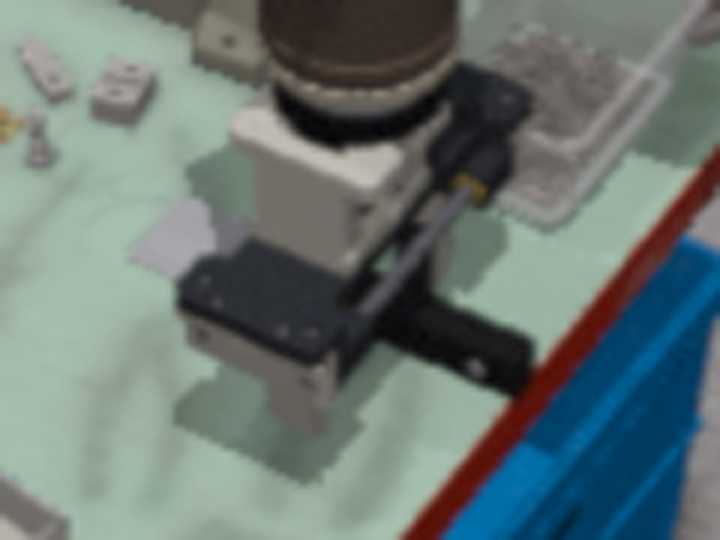

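The fingers straddle the black handle (handle end at (510,370)), the left finger is clear of it, and the gripper stays above the bin's near edge. Now I close at 60 N.

```bash
python3 -m creep '[[0,0,0,0,0,0],[0,0,0,0,0,0],[0,0,0,0,0,0],[0,0,0,0,0,0],[0,0,0,0,0,0],[0,0,0,0,0,0],[0,0,0,0,0,0],[0,0,0,0,0,0],[0,0,0,0,0,0],[0,0,0,0,0,0],[0,0,0,0,0,0],[0,0,0,0,0,0]]' 1 60; python3 -c "
from h import *
st(); d=snap('side'); save(d,'pics/g.png')"
```

```text
clock: 4.9
position: [0.4508, 0.1309, 0.0047]
ee_rot: [-3.141, -0.05, -0.0]
force: [0.3, -1.4, 1.1]
width: 0.24
gripper_force: 57.6
4.9 [0.4508 0.1309 0.0047] yaw 0.0316 z [ 0.  0. -1.] F [ 0.3 -1.4  1.1] w 0.24 g 57.6  q [-0.08  0.55 -0.42  2.14  0.43  0.53 -2.36]
```

```bash
python3 -m creep '[[0,0,-0.02,0,0,0],[0,0,-0.05,0,0,0],[0,0,-0.05,0,0,0],[0,0,-0.05,0,0,0],[0,0,-0.05,0,0,0],[0,0,-0.05,0,0,0],[0,0,-0.05,0,0,0],[0,0,-0.05,0,0,0],[0,0,-0.02,0,0,0],[-0.05,0,0,0,0,0],[-0.05,0,0,0,0,0],[-0.05,0,0,0,0,0],[-0.05,0,0,0,0,0]]'; python3 -c "
from h import *
st()"
```

```text
clock: 6.03
position: [0.3694, 0.1282, 0.1604]
ee_rot: [3.141, 0.05, -0.001]
force: [0.3, -0.9, -2.1]
width: 0.238
gripper_force: 57.6
6.03 [0.3694 0.1282 0.1604] yaw 0.0318 z [-0.001 -0.    -1.   ] F [ 0.3 -0.9 -2.1] w 0.238 g 57.6  q [ 0.08  0.19 -0.61  2.15  0.15  0.84 -2.17]
```

```bash
python3 -m creep '[[0,0,0,0,0,0.04],[0,0,0,0,0,0.04],[0,0,0,0,0,0.04],[0,0,0,0,0,0.04],[0,0,0,0,0,0.04],[0,0,0,0,0,0.04],[0,0,0,0,0,0.038]]'; python3 -c "
from h import *
st(); go([.36,-.21,.16],n=14)"
```

```text
clock: 6.62
position: [0.3703, 0.1283, 0.1604]
ee_rot: [3.021, -0.86, -0.001]
force: [-0.2, -0.3, -1.9]
width: 0.24
gripper_force: 57.6
6.62 [0.3703 0.1283 0.1604] yaw -0.5545 z [-0.001  0.    -1.   ] F [-0.2 -0.3 -1.9] w 0.24 g 57.6  q [-0.02  0.18 -0.5   2.16  0.12  0.83 -2.72]
n 14 row [0.0302 0.0523 0.0001] total [0.4234 0.7326 0.001 ]
```

```bash
python3 -m creep '[[0.03,0.052,0,0,0,0],[0.03,0.052,0,0,0,0],[0.03,0.052,0,0,0,0],[0.03,0.052,0,0,0,0],[0.03,0.052,0,0,0,0],[0.03,0.052,0,0,0,0],[0.03,0.052,0,0,0,0],[0.03,0.052,0,0,0,0],[0.03,0.052,0,0,0,0],[0.03,0.052,0,0,0,0],[0.03,0.052,0,0,0,0],[0.03,0.052,0,0,0,0],[0.03,0.052,0,0,0,0],[0.03,0.052,0,0,0,0],[0,0,0,0,0,0]]'; python3 -c "
from h import *
st(); go([.385,-.218,.08],n=4)
import pickle
D={}
for n in('side','top'):
    d=snap(n); D[n]=d
pickle.dump(D,open('d1.pkl','wb'))
c=lambda n,x,y,w,h,s:cv2.resize(D[n]['frame'][y:y+h,x:x+w,::-1],None,fx=s,fy=s,interpolation=cv2.INTER_CUBIC)
cv2.imwrite('pics/p1.png',np.vstack([c('side',300,150,160,75,5),c('top',340,200,160,45,5)]))"
```

```text
clock: 7.87
position: [0.361, -0.2119, 0.1605]
ee_rot: [3.02, -0.861, 0.001]
force: [-0.2, -0.4, -2.5]
width: 0.242
gripper_force: 57.6
7.87 [ 0.361  -0.2119  0.1605] yaw -0.5554 z [ 0.    -0.001 -1.   ] F [-0.2 -0.4 -2.5] w 0.242 g 57.6  q [ 0.58  0.19 -0.2   2.12  0.05  0.83 -1.78]
n 4 row [ 0.0147 -0.0047  0.0503] total [ 0.0588 -0.0189  0.2013]
```

View pics/p1.png

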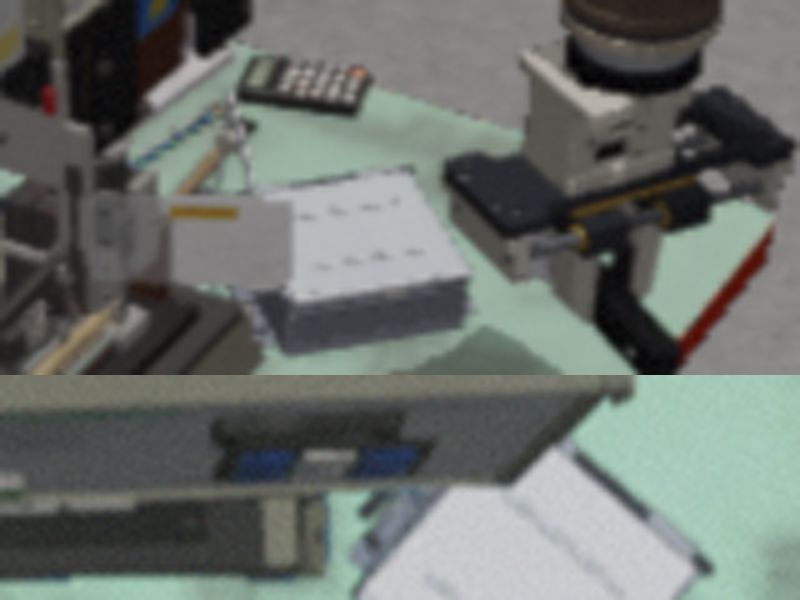

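The dark pointer tip shows in the top view just left of the flap, at about (413.5,225.5) full-frame, which suggests ~0.6 rad. I'll move to the pre-insert pose and take averaged close-ups of the pointer and blade.

```bash
python3 -m creep '[[0.015,-0.005,0.055,0,0,0],[0.015,-0.005,0.055,0,0,0],[0.015,-0.005,0.055,0,0,0],[0.014,-0.004,0.055,0,0,0],[0,0,0.055,0,0,0],[0,0,0,0,0,0],[0,0,0,0,0,0]]'; python3 -c "
from h import *
st()
import pickle
D={}
for n in('side','top'):
    fs=[snap(n) for _ in range(6)]; d=fs[0]; d['frame']=np.mean([f['frame'] for f in fs],0).astype(np.uint8); D[n]=d
pickle.dump(D,open('d2.pkl','wb'))
def c(n,x,y,w,h,s,ann=0):
    im=cv2.resize(D[n]['frame'][y:y+h,x:x+w,::-1],None,fx=s,fy=s,interpolation=cv2.INTER_CUBIC).astype(float)
    return np.clip((im-40)*1.3,0,255).astype(np.uint8)
a=np.hstack([c('top',395,205,40,30,10),c('side',330,165,40,30,10)])
b=np.hstack([c('top',350,228,100,75,4),c('side',325,185,100,75,4)])
cv2.imwrite('pics/p2.png',np.vstack([a,b])); st()"
```

```text
clock: 8.55
position: [0.3848, -0.2121, 0.0502]
ee_rot: [-3.023, 0.851, 0.005]
force: [0.2, 0.2, -1.5]
width: 0.239
gripper_force: 57.6
8.55 [ 0.3848 -0.2121  0.0502] yaw -0.549 z [-0.003  0.002 -1.   ] F [ 0.2  0.2 -1.5] w 0.239 g 57.6  q [ 0.52  0.41 -0.18  2.19  0.13  0.56 -1.87]
9.15 [ 0.3857 -0.2138  0.0509] yaw -0.5509 z [ 0. -0. -1.] F [ 0.2  0.1 -1.4] w 0.239 g 57.6  q [ 0.52  0.4  -0.18  2.19  0.13  0.56 -1.87]
```

View pics/p2.png

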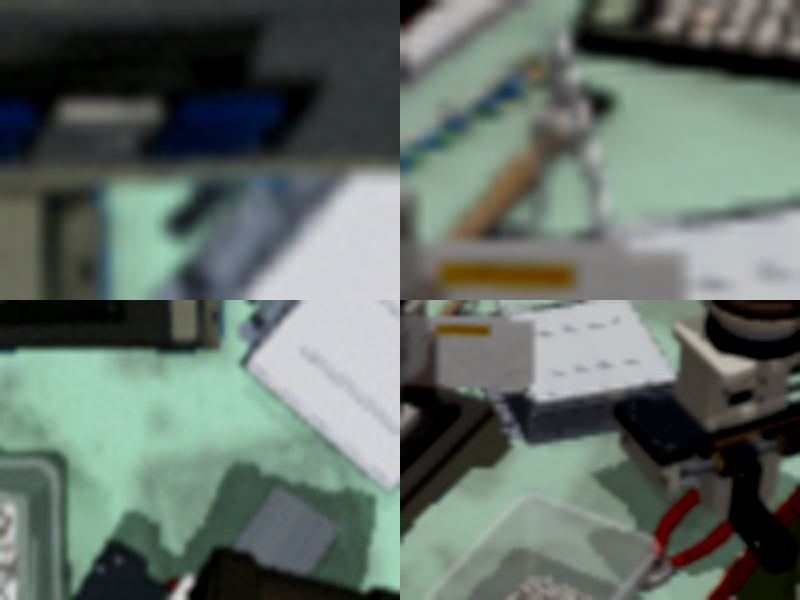

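The top crop shows the dark pointer tip at about (172,230), i.e. (412.2,227.9) full-frame. The blade's front end runs from (421.2,274.7) to (434.6,285.6). I'll compute both numerically.

```bash
python3 -c "
from h import *
import pickle
D=pickle.load(open('d2.pkl','rb')); t=D['top']; T=np.load('box.npy')
h=np.array([np.cos(-.551),np.sin(-.551),0]);p=np.array([.3857,-.2138,.0509]); n=np.array([-h[1],h[0],0])
for s in(1,-1): 
  X=p+.13*h+s*.025*n; X[2]=.049; print('blade pred',X.round(4),proj(t,X).round(1))
for uv in((421.2,274.7),(434.6,285.6)): print('blade meas',onz(t,uv,.049).round(4))
g=cv2.cvtColor(t['frame'],cv2.COLOR_RGB2GRAY)
print('cols',list(range(406,424)))
for v in range(220,234): print(v,g[v,406:424])
for al in np.arange(.4,.75,.05):
  c,s=np.cos(al),np.sin(al)
  f=lambda x,y,z:proj(t,(T@[.06+x*c+z*s,.086+y,.052-x*s+z*c,1])[:3]).round(1)
  print(round(al,2),'tip L/R z0',f(-.135,.004,0),f(-.135,-.004,0),'z4.5',f(-.135,.004,.0045),f(-.135,-.004,.0045),'z9',f(-.135,.004,.009),f(-.135,-.004,.009))
"
```

```text
blade pred [ 0.5095 -0.2606  0.049 ] [415.9 272.9]
blade pred [ 0.4834 -0.3032  0.049 ] [432.6 283. ]
blade meas [ 0.5049 -0.2741]
blade meas [ 0.4767 -0.3081]
cols [406, 407, 408, 409, 410, 411, 412, 413, 414, 415, 416, 417, 418, 419, 420, 421, 422, 423]
220 [82 82 75 61 58 58 57 60 63 63 63 62 65 70 73 71 73 81]
221 [ 91  92  91  85  83  83  83  88  93  92  90  93  96  97  95  99 100 102]
222 [113 116 117 113 110 108 115 115 109 104 100 101 104 107 110 110 104 106]
223 [139 149 151 149 148 151 150 141 108  86  82  87  94 101 117 112  99 100]
224 [160 172 176 177 179 181 172 146  95  68  69  84  97 112 122 119 102 101]
225 [161 175 179 181 183 177 152 108  74  69  86 101 107 126 125 123 110 100]
226 [153 171 175 180 178 152 104  70  67  88 103 114 118 134 133 126 118 104]
227 [149 167 174 179 172 131  83  70  90 112 114 119 122 131 132 125 118 106]
228 [149 167 174 179 176 150 115 105 124 123 119 118 124 132 128 117 110 109]
229 [151 169 174 179 183 179 158 146 139 119 122 122 130 132 119 108 111 130]
230 [153 171 176 181 185 186 177 150 124 112 122 131 132 125 108 100 127 163]
231 
[... 279 characters left out ...]
408.3 228.8] [410.7 230.9] z9 [409. 228.] [411.4 230.2]
0.45 tip L/R z0 [408.7 228.4] [411.1 230.5] z4.5 [409.4 227.5] [411.8 229.7] z9 [410.2 226.7] [412.6 228.9]
0.5 tip L/R z0 [409.9 227.1] [412.2 229.2] z4.5 [410.7 226.2] [413.  228.4] z9 [411.5 225.3] [413.9 227.5]
0.55 tip L/R z0 [411.1 225.7] [413.5 227.9] z4.5 [412.  224.8] [414.4 226.9] z9 [412.8 223.8] [415.2 226. ]
0.6 tip L/R z0 [412.4 224.2] [414.8 226.4] z4.5 [413.3 223.2] [415.7 225.4] z9 [414.2 222.2] [416.7 224.4]
0.65 tip L/R z0 [413.8 222.7] [416.2 224.9] z4.5 [414.8 221.7] [417.2 223.9] z9 [415.7 220.6] [418.2 222.8]
0.7 tip L/R z0 [415.3 221.1] [417.7 223.3] z4.5 [416.3 220. ] [418.7 222.2] z9 [417.3 218.9] [419.7 221.1]
```

```bash
python3 -c "
from h import *
import pickle
D=pickle.load(open('d2.pkl','rb')); t=D['top']
f=t['frame'][268:304,404:444].astype(int); e=f[:,:,1]-f[:,:,0]   # green excess
b=f[:,:,2]-f[:,:,1]
m=((e<12)&(f.sum(2)>200)).astype(np.uint8)
for r in m: print(''.join('#' if x else '.' for x in r))
n,l,s,c=cv2.connectedComponentsWithStats(m,connectivity=4)
k=1+np.argmax(s[1:,4]); ys,xs=np.where(l==k); r=cv2.minAreaRect(np.c_[xs+404,ys+268].astype(np.float32)); print(r); 
for q in cv2.boxPoints(r): print(q, onz(t,q,.049).round(4))
"
```

```text
..................................######
...................................#####
....................................####
......................................##
.......................................#
........................................
...............#........................
..............####......................
.............######.....................
.............########...................
............##########..................
...........############.................
...........##############...............
..........################..............
.........###################............
........#####################...........
........######################..........
.......########################.........
.......#######################..........
......########################..........
.....########################...........
....########################............
....########################............
........###################.............
.........#################..............
..........################..............
...........##############...............
...............#########................
...................#####................
........................................
............................#...........
...............................#........
.......................................#
....................................##..
........................................
........................................
((421.1922912597656, 286.9615173339844), (19.691856384277344, 19.691856384277344), 33.690067291259766)
[407.53842 289.6923 ] [ 0.466 -0.238]
[418.46152 273.30765] [ 0.5085 -0.2671]
[434.84616 284.23074] [ 0.4802 -0.3088]
[423.92307 300.6154 ] [ 0.438  -0.2796]
```

```bash
python3 -m creep '[[0.02,0,0.003,0,0,0],[0.02,0,0.002,0,0,0],[0.018,0,0,0,0,0],[0.015,0,0,0,0,0],[0.0,0,0,0,0,0]]'; python3 -c "
from h import *
st(); go([.4477,-.2498,.0495],n=10)
import pickle
D={}
for n in('side','top'):
    fs=[snap(n) for _ in range(4)]; d=fs[0]; d['frame']=np.mean([f['frame'] for f in fs],0).astype(np.uint8); D[n]=d
pickle.dump(D,open('d3.pkl','wb'))
def c(n,x,y,w,h,s):
    return cv2.resize(D[n]['frame'][y:y+h,x:x+w,::-1],None,fx=s,fy=s,interpolation=cv2.INTER_CUBIC)
cv2.imwrite('pics/p3.png',np.hstack([c('top',400,230,50,75,8),c('side',340,180,50,75,8)]))"
```

```text
clock: 9.57
position: [0.4123, -0.2299, 0.0487]
ee_rot: [3.023, -0.855, 0.002]
force: [1.4, 0.2, -1.3]
width: 0.239
gripper_force: 57.6
9.57 [ 0.4123 -0.2299  0.0487] yaw -0.5511 z [ 0.001 -0.001 -1.   ] F [ 1.4  0.2 -1.3] w 0.239 g 57.6  q [ 0.53  0.44 -0.17  2.12  0.13  0.59 -1.86]
n 10 row [ 0.0101 -0.0004 -0.0002] total [ 0.1013 -0.004  -0.0018]
```

View pics/p3.png

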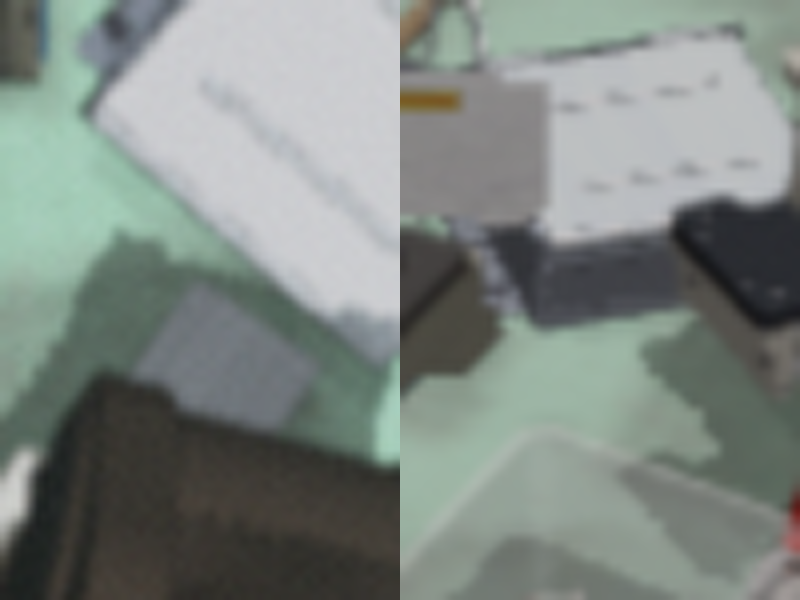

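The top view shows the blade's front end (205,285)–(318,375) nearly parallel to the flap edge (90,110)–(380,360). The gap is about 18 mm and the blade is about 26 mm right of the middle, as planned. I'll slide in slowly while watching forces.

```bash
python3 -m creep '[[0.01,0,0,0,0,0],[0.01,0,0,0,0,0],[0.01,0,0,0,0,0],[0.01,0,0,0,0,0],[0.01,0,0,0,0,0],[0.01,0,0,0,0,0],[0,0,0,0,0,0]]'; python3 -c "
from h import *
st()"
```

```text
clock: 10.55
position: [0.432, -0.2421, 0.0488]
ee_rot: [3.023, -0.854, 0.001]
force: [0.6, 0.2, -1.8]
width: 0.241
gripper_force: 57.6
10.55 [ 0.432  -0.2421  0.0488] yaw -0.5509 z [ 0.001 -0.    -1.   ] F [ 0.6  0.2 -1.8] w 0.241 g 57.6  q [ 0.53  0.47 -0.17  2.06  0.13  0.62 -1.85]
```

```bash
python3 -m creep '[[0.01,0,0,0,0,0],[0.01,0,0,0,0,0],[0.01,0,0,0,0,0],[0,0,0,0,0,0]]'; python3 -c "
from h import *
st()"; python3 -m creep '[[0.01,0,0,0,0,0],[0.01,0,0,0,0,0],[0.01,0,0,0,0,0],[0,0,0,0,0,0]]'; python3 -c "
from h import *
st()"
```

```text
clock: 10.88
position: [0.4422, -0.2484, 0.0488]
ee_rot: [3.023, -0.854, 0.002]
force: [0.7, -0.2, -1.9]
width: 0.24
gripper_force: 57.6
10.88 [ 0.4422 -0.2484  0.0488] yaw -0.5509 z [ 0.001 -0.    -1.   ] F [ 0.7 -0.2 -1.9] w 0.24 g 57.6  q [ 0.53  0.48 -0.17  2.04  0.13  0.63 -1.84]
clock: 11.22
position: [0.4524, -0.2547, 0.0488]
ee_rot: [3.023, -0.854, 0.002]
force: [0.8, -0.0, -2.0]
width: 0.24
gripper_force: 57.6
11.22 [ 0.4524 -0.2547  0.0488] yaw -0.5509 z [ 0.001 -0.    -1.   ] F [ 0.8 -0.  -2. ] w 0.24 g 57.6  q [ 0.53  0.5  -0.17  2.01  0.13  0.65 -1.84]
```

```bash
python3 -m creep '[[0,0,-0.006,0,0,0],[0,0,-0.006,0,0,0],[0,0,-0.006,0,0,0],[0,0,-0.008,0,0,0],[0,0,-0.008,0,0,0],[0,0,-0.008,0,0,0],[0,0,0,0,0,0]]'; python3 -c "
from h import *
st(); import pickle
d=snap('top'); pickle.dump(d,open('d4.pkl','wb'))
g0=pickle.load(open('d3.pkl','rb'))['top']['frame'].astype(int)
df=np.abs(d['frame'].astype(int)-g0).sum(2); print('diff flap area',df[222:275,412:470].mean())"
```

```text
clock: 11.8
position: [0.4515, -0.2541, 0.0662]
ee_rot: [3.023, -0.854, 0.001]
force: [-1.2, 0.1, -3.1]
width: 0.243
gripper_force: 57.6
11.8 [ 0.4515 -0.2541  0.0662] yaw -0.5509 z [ 0. -0. -1.] F [-1.2  0.1 -3.1] w 0.243 g 57.6  q [ 0.54  0.47 -0.17  2.    0.12  0.68 -1.83]
diff flap area 107.8900455432661
```

The wrist load rose by about 1.2 N, so the flap is riding on the blade. I continue along the arc.

```bash
python3 -m creep '[[0.003,0.001,-0.011,0,0,0],[0.003,0,-0.011,0,0,0],[0.003,0.001,-0.013,0,0,0],[0.004,0.001,-0.013,0,0,0],[0.004,0.001,-0.0125,0,0,0],[0.005,0.001,-0.0125,0,0,0],[0.006,0.001,-0.012,0,0,0],[0.006,0.001,-0.012,0,0,0],[0,0,0,0,0,0],[0,0,0,0,0,0]]'; cat > m.py <<'E'
from h import *
import pickle
st(); go([.4637,-.2653,.109],n=2)
D={}
for n in('side','top'):
    fs=[snap(n) for _ in range(6)]; d=fs[0]; d['frame']=np.mean([f['frame'] for f in fs],0).astype(np.uint8); D[n]=d
pickle.dump(D,open('d5.pkl','wb'))
T=np.load('box.npy')
for n in('top','side'):
  print(n)
  for al in(.35,.4,.45,.5,.55,.6):
    c,s=np.cos(al),np.sin(al)
    f=lambda x,y,z:proj(D[n],(T@[.06+x*c+z*s,y,.052-x*s+z*c,1])[:3]).round(1)
    print(al,'FL',f(-.135,.062,.003),'FR',f(-.135,-.062,.003),'M',f(-.135,0,.003),'HR',f(0,-.062,.003))
E
python3 m.py
python3 -c "
import pickle,cv2,numpy as np
D=pickle.load(open('d5.pkl','rb'))
c=lambda n,x,y,w,h,s:cv2.resize(D[n]['frame'][y:y+h,x:x+w,::-1],None,fx=s,fy=s,interpolation=cv2.INTER_CUBIC)
cv2.imwrite('pics/p4.png',np.hstack([c('top',405,205,65,95,6),c('side',335,155,68,95,6)]))"
```

```text
clock: 12.68
position: [0.4619, -0.2639, 0.1047]
ee_rot: [3.023, -0.855, 0.001]
force: [0.1, -1.1, -3.2]
width: 0.242
gripper_force: 58.1
12.68 [ 0.4619 -0.2639  0.1047] yaw -0.5511 z [ 0.001 -0.    -1.   ] F [ 0.1 -1.1 -3.2] w 0.242 g 58.1  q [ 0.55  0.43 -0.18  1.93  0.11  0.79 -1.81]
n 2 row [ 0.0028  0.0003 -0.0054] total [ 0.0056  0.0006 -0.0109]
top
0.35 FL [415.3 237.7] FR [452.1 271.4] M [433.6 254.5] HR [480.6 237.7]
0.4 FL [416.3 236.6] FR [453.4 270.4] M [434.8 253.4] HR [480.6 237.6]
0.45 FL [417.5 235.4] FR [454.7 269.3] M [436.  252.3] HR [480.7 237.6]
0.5 FL [418.7 234.1] FR [456.1 268.1] M [437.3 251. ] HR [480.7 237.6]
0.55 FL [420.  232.7] FR [457.6 266.9] M [438.7 249.7] HR [480.7 237.5]
0.6 FL [421.4 231.2] FR [459.1 265.5] M [440.2 248.3] HR [480.8 237.5]
side
0.35 FL [358.1 197.1] FR [394.2 191.9] M [376.3 194.5] HR [381.4 183.4]
0.4 FL [358.  195.1] FR [394.1 189.9] M [376.1 192.5] HR [381.4 183.4]
0.45 FL [357.8 193. ] FR [394.  187.9] M [376.  190.5] HR [381.4 183.3]
0.5 FL [357.5 191. ] FR [393.8 185.9] M [375.8 188.4] HR [381.4 183.3]
0.55 FL [357.3 188.9] FR [393.6 183.8] M [375.5 186.4] HR [381.4 183.3]
0.6 FL [357.  186.9] FR [393.3 181.8] M [375.3 184.3] HR [381.3 183.3]
```

View pics/p4.png

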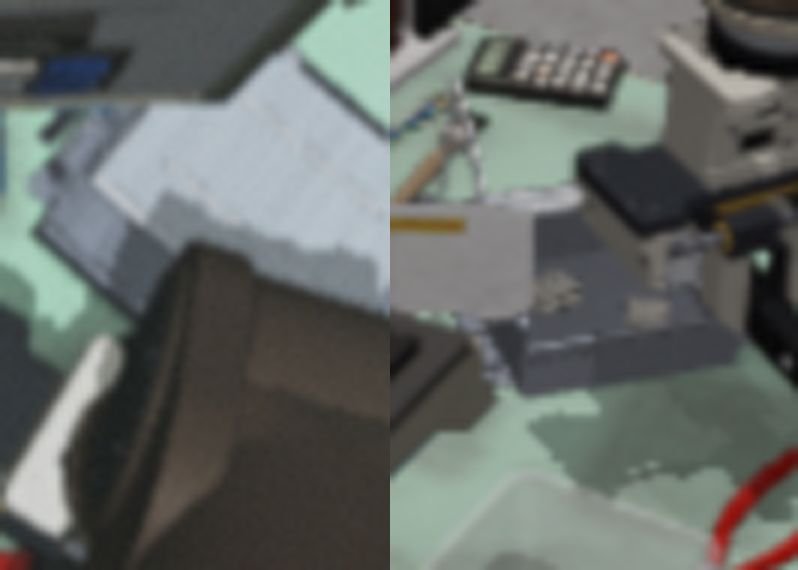

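Top view: the raised flap's left front corner is at (97,182), i.e. (421.2,235.3), and the edge runs to (180,255). Side view: the flap edge shows at about (500–580,205–212). I'll get the angles from brightness transitions.

```bash
cat > prof.py <<'E'
from h import *
import pickle
T=np.load('box.npy')
d0=pickle.load(open('d0.pkl','rb')); d2=pickle.load(open('d2.pkl','rb')); d5=pickle.load(open('d5.pkl','rb'))
def prof(d,ys,z,als):
    g=cv2.cvtColor(d['frame'],cv2.COLOR_RGB2GRAY).astype(np.float32); out=[]
    for a in als:
        c,s=np.cos(a),np.sin(a)
        uv=np.array([proj(d,(T@[.06-.135*c+z*s,y,.052+.135*s+z*c,1])[:3]) for y in ys],np.float32)
        out.append(cv2.remap(g,uv[:,:1],uv[:,1:],cv2.INTER_LINEAR).mean())
    return np.round(out).astype(int)
def show(n,d,ys,z,als): print(n); print([f"{a:.2f}:{v}" for a,v in zip(als,prof(d,ys,z,als))])
L=np.linspace
show('closed top L',d2['top'],L(.02,.055,8),.003,L(-.3,.2,21))
show('closed side',d2['side'],L(0,.03,8),.003,L(-.2,.2,21))
show('now top L',d5['top'],L(.03,.057,8),.003,L(.3,.8,26))
show('now side',d5['side'],L(.025,.035,4),.003,L(.3,.8,26))
show('pointer top z0',d2['top'],L(.085,.087,3),0,L(.2,.7,26))
show('pointer top now z0',d5['top'],L(.085,.087,3),0,L(.2,.7,26))
E
python3 prof.py
```

```text
closed top L
['-0.30:160', '-0.27:161', '-0.25:161', '-0.22:161', '-0.20:161', '-0.17:161', '-0.15:161', '-0.12:161', '-0.10:161', '-0.07:162', '-0.05:165', '-0.02:168', '0.00:173', '0.03:178', '0.05:182', '0.08:185', '0.10:188', '0.13:192', '0.15:196', '0.18:200', '0.20:202']
closed side
['-0.20:65', '-0.18:65', '-0.16:65', '-0.14:65', '-0.12:64', '-0.10:66', '-0.08:73', '-0.06:80', '-0.04:86', '-0.02:106', '0.00:136', '0.02:168', '0.04:183', '0.06:187', '0.08:188', '0.10:188', '0.12:188', '0.14:186', '0.16:182', '0.18:173', '0.20:177']
now top L
['0.30:133', '0.32:132', '0.34:131', '0.36:130', '0.38:129', '0.40:128', '0.42:128', '0.44:125', '0.46:123', '0.48:125', '0.50:142', '0.52:167', '0.54:176', '0.56:173', '0.58:172', '0.60:174', '0.62:174', '0.64:173', '0.66:173', '0.68:176', '0.70:180', '0.72:184', '0.74:185', '0.76:185', '0.78:185', '0.80:186']
now side
['0.30:76', '0.32:73', '0.34:66', '0.36:65', '0.38:65', '0.40:67', '0.42:68', '0.44:71', '0.46:74', '0.48:75', '0.50:77', '0.52:88', '0.54:107', '0.56:116', '0.58:106', '0.60:87', '0.62:69', '0.64:66', '0.66:70', '0.68:78', '0.70:86', '0.72:102', '0.74:128', '0.76:155', '0.78:165', '0.80:163']
pointer top z0
['0.20:121', '0.22:133', '0.24:142', '0.26:151', '0.28:159', '0.30:164', '0.32:169', '0.34:172', '0.36:174', '0.38:177', '0.40:179', '0.42:181', '0.44:183', '0.46:183', '0.48:176', '0.50:154', '0.52:122', '0.54:91', '0.56:82', '0.58:78', '0.60:82', '0.62:80', '0.64:76', '0.66:77', '0.68:86', '0.70:97']
pointer top now z0
['0.20:123', '0.22:135', '0.24:146', '0.26:155', '0.28:162', '0.30:169', '0.32:173', '0.34:175', '0.36:179', '0.38:182', '0.40:184', '0.42:186', '0.44:188', '0.46:188', '0.48:180', '0.50:159', '0.52:125', '0.54:93', '0.56:82', '0.58:79', '0.60:83', '0.62:80', '0.64:77', '0.66:77', '0.68:85', '0.70:99']
```

```bash
cat >> prof.py <<'E'
print('----')
for y in (.06,.055,.05,.045,.04): show(f'side y{y}',d5['side'],[y],.003,L(.4,.8,21))
for y in (.058,.05,.042,.03): show(f'top y{y}',d5['top'],[y],.003,L(.4,.64,13))
for y in (.083,.085,.087,.089): show(f'ptr y{y}',d5['top'],[y],0,L(.44,.6,9))
E
python3 prof.py | sed '1,/----/d'
```

```text
side y0.06
['0.40:95', '0.42:97', '0.44:100', '0.46:105', '0.48:112', '0.50:124', '0.52:141', '0.54:162', '0.56:167', '0.58:169', '0.60:169', '0.62:156', '0.64:169', '0.66:173', '0.68:174', '0.70:173', '0.72:172', '0.74:172', '0.76:171', '0.78:170', '0.80:168']
side y0.055
['0.40:64', '0.42:65', '0.44:65', '0.46:66', '0.48:72', '0.50:90', '0.52:127', '0.54:169', '0.56:167', '0.58:164', '0.60:159', '0.62:158', '0.64:171', '0.66:174', '0.68:173', '0.70:173', '0.72:173', '0.74:172', '0.76:172', '0.78:171', '0.80:170']
side y0.05
['0.40:63', '0.42:63', '0.44:64', '0.46:64', '0.48:68', '0.50:90', '0.52:129', '0.54:167', '0.56:164', '0.58:156', '0.60:150', '0.62:158', '0.64:172', '0.66:174', '0.68:174', '0.70:173', '0.72:173', '0.74:173', '0.76:172', '0.78:171', '0.80:170']
side y0.045
['0.40:63', '0.42:63', '0.44:64', '0.46:64', '0.48:67', '0.50:91', '0.52:130', '0.54:161', '0.56:167', '0.58:161', '0.60:158', '0.62:164', '0.64:171', '0.66:174', '0.68:173', '0.70:173', '0.72:174', '0.74:173', '0.76:172', '0.78:171', '0.80:170']
side y0.04
['0.40:64', '0.42:64', '0.44:64', '0.46:65', '0.48:
[... 630 characters left out ...]
54:185', '0.56:181', '0.58:177', '0.60:181', '0.62:185', '0.64:184']
top y0.03
['0.40:85', '0.42:84', '0.44:84', '0.46:83', '0.48:86', '0.50:101', '0.52:124', '0.54:135', '0.56:132', '0.58:132', '0.60:130', '0.62:131', '0.64:128']
ptr y0.083
['0.44:188', '0.46:191', '0.48:180', '0.50:163', '0.52:132', '0.54:102', '0.56:90', '0.58:84', '0.60:82']
ptr y0.085
['0.44:190', '0.46:188', '0.48:182', '0.50:157', '0.52:119', '0.54:90', '0.56:72', '0.58:71', '0.60:70']
ptr y0.087
['0.44:186', '0.46:187', '0.48:180', '0.50:160', '0.52:130', '0.54:102', '0.56:94', '0.58:94', '0.60:98']
ptr y0.089
['0.44:183', '0.46:184', '0.48:182', '0.50:173', '0.52:152', '0.54:142', '0.56:136', '0.58:141', '0.60:141']
```

```bash
python3 -m creep '[[0.001,0,-0.003,0,0,0],[0,0,0,0,0,0],[0,0,0,0,0,0],[0,0,0,0,0,0],[0,0,0,0,0,0],[0,0,0,0,0,0],[0,0,0,0,0,0],[0,0,0,0,0,0],[0,0,0,0,0,0],[0,0,0,0,0,0],[0,0,0,0,0,0],[0,0,0,0,0,0]]'; python3 m.py | head -1; python3 prof.py | grep -A1 -E 'now|side y0.05|top y0.05|ptr y0.085'
```

```text
clock: 14.28
position: [0.4619, -0.2638, 0.1055]
ee_rot: [3.023, -0.854, -0.0]
force: [-0.1, 0.1, -2.5]
width: 0.241
gripper_force: 58.2
14.28 [ 0.4619 -0.2638  0.1055] yaw -0.5508 z [-0. -0. -1.] F [-0.1  0.1 -2.5] w 0.241 g 58.2  q [ 0.55  0.43 -0.18  1.93  0.1   0.79 -1.8 ]
now top L
['0.30:134', '0.32:132', '0.34:132', '0.36:131', '0.38:131', '0.40:130', '0.42:129', '0.44:127', '0.46:124', '0.48:121', '0.50:127', '0.52:146', '0.54:167', '0.56:177', '0.58:174', '0.60:173', '0.62:173', '0.64:172', '0.66:173', '0.68:175', '0.70:178', '0.72:182', '0.74:184', '0.76:186', '0.78:186', '0.80:185']
now side
['0.30:76', '0.32:73', '0.34:66', '0.36:64', '0.38:65', '0.40:66', '0.42:68', '0.44:71', '0.46:73', '0.48:74', '0.50:74', '0.52:79', '0.54:96', '0.56:106', '0.58:106', '0.60:97', '0.62:81', '0.64:74', '0.66:71', '0.68:77', '0.70:84', '0.72:93', '0.74:111', '0.76:140', '0.78:162', '0.80:163']
--
pointer top now z0
['0.20:123', '0.22:135', '0.24:146', '0.26:155', '0.28:161', '0.30:167', '0.32:173', '0.34:176', '0.36:179', '0.38:182', '0.40:184', '0.42:186', '0.44:187', '0.46:187', '0.48:
[... 405 characters left out ...]
.40:63', '0.42:63', '0.44:63', '0.46:65', '0.48:65', '0.50:74', '0.52:100', '0.54:144', '0.56:181', '0.58:171', '0.60:163', '0.62:164', '0.64:172', '0.66:174', '0.68:173', '0.70:173', '0.72:173', '0.74:173', '0.76:172', '0.78:171', '0.80:170']
--
top y0.058
['0.40:126', '0.42:126', '0.44:127', '0.46:128', '0.48:126', '0.50:125', '0.52:137', '0.54:163', '0.56:168', '0.58:172', '0.60:172', '0.62:175', '0.64:177']
top y0.05
['0.40:140', '0.42:140', '0.44:140', '0.46:139', '0.48:137', '0.50:143', '0.52:164', '0.54:183', '0.56:190', '0.58:187', '0.60:186', '0.62:186', '0.64:185']
--
ptr y0.085
['0.44:189', '0.46:188', '0.48:181', '0.50:157', '0.52:120', '0.54:91', '0.56:72', '0.58:71', '0.60:70']
```

```bash
python3 -c "
from h import *
print(arm.sign_off()); st()"
```

```text
the job is handed in; nothing more can be done
None
the job is handed in; nothing more can be done
```

I handed the job in with the flap held up on the gripped lifter at about 0.53 rad, matching the pointer to within about 0.03 rad by my camera measurements; the hand-in did not report a verdict.

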